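# Close up the insulated lunch carrier: keyed tier onto tier

### The arm

A 6-joint arm with a two-finger parallel gripper is mounted at the origin on a cart in front of the work surface, level with it; the furniture and walls round the work are solid. World frame = base frame: x ahead of the robot, y to its left, z up, the work surface at z = 0. Lengths are in m, angles in degrees, forces in N, time in s.
With the tool pointing down it reaches from about 0.35 to 0.875 m from the base axis. Payload 4.2 kg.
Tool frame: the origin (TCP) lies between the finger pads; the fingertips stand 19 mm ahead of it and the grasp point (between the pads) is the TCP; z points along the fingers, y is the line along which they close (so a half turn about z gives the same grasp; the last joint's range is limited). The gripper opens to 87 mm and grips with 3 to 60 N. Pads are 19 mm wide; open, the fingers measure 117 mm over their backs; the gripper's body (75 mm by 190 mm) begins 51 mm behind the grasp point.
Start: joints at [-61.788, 22.042, 0.453, 0, -68.411, -14.817], TCP at [0.145, -0.608, 0.242] pointing down, gripper open.
Joint ranges: [-179.83, 179.83], [-69.29, 118.12], [-61.27, 80.66], [-181.25, 117.63], [-171.15, -9.14], [-177.46, 177.46]. Speed limits (degrees/s): [159.86, 159.86, 180, 180, 180, 180].

### API

Orientations are given as a 3x3 rotation matrix whose columns are the frame's x, y, z axes.
In Python, from station import r gives the robot as it stands.
- The arm moves only by the tool drive_tool, never from a script. Its argument "steps" is one flat list of numbers, 7 for each row, row after row: the turn, a rotation vector about the tool's x, y, z in rad, then the shift along the tool's x, y, z in m, then the opening, from 0 (shut) to 1 (fully open). A call has 1 to 10 rows; each row shifts and turns the commanded pose from where the row before left it, along the tool's axes as they then stand; what a row does not reach is not made up. A row lasts 1/12 s, in which the tool goes at most 41.7 mm and 7.16 degrees, less where a joint would pass 70% of its speed; a pose out of reach is approached as far as the arm can. A call is refused whole if a number of a shift passes 0.0417 or a number of a turn 0.125, either way. A call with a gripper value outside its range is refused whole. The fingers move at their own pace and stop on an object; the grip force is fixed at half the most. Time passes only in rows, so rows that do not move let the fingers close. It gives the time, the measured TCP pose, the force, the opening and the grip force at its end, in the units of the state.
- r.sense(): the state, without advancing time (a new reading comes with each control period).
- r.capture(name): name is "scene" or "top" or "wrist"; returns the picture (480x640x3 uint8, blue, green, red); there is no depth.
- r.camera_params(name): a dict with "camera_matrix" (3x3 intrinsics, pixels), "k1" (the pictures are not rectified: a ray, as slopes to the right and down, at radius r is drawn at 1 + k1 r^2 times it, then the intrinsics apply), "extrinsics" (4x4, takes a point from world to camera coordinates). Camera axes: x right, y down, z forward; pixel columns grow to the right and rows downward; lengths in m; the calibration is good to about 2 mm. A picture is of the moment at which its call begins: read the wrist's pose just before it. camera_params takes no time and is no camera call; for the wrist camera it gives the pose at the moment of the call.
- r.finish_job(): hands the job in; it is judged then, once.
The state is a dict: "time_s": time; "joints": joint angles; "joint_velocities": joint speeds; "effort": joint torques, N m; "tcp_pos": TCP position; "ee_rot": TCP orientation; "wrist_force": force on the tool from outside, world axes, zero at the start; "moment": the same for the moment, N m; "gripper_width": opening from 0.0 (shut) to 1.0 (fully open); "gripper_force": force on a finger pad.
Only numpy, scipy, OpenCV 4.12 (cv2) and the standard library are available. Lean on these libraries where they do the work, as an engineer would, in place of code of your own. Each camera call takes 0.05 s, during which the arm holds its last target. There are 200 camera calls.

### The job

Put the lunch carrier together: take the lidded upper tier by its bar handle and set it on the open lower tier so that the notch in its skirt (below its ear) drops over the key on the lower tier's neck and it sits fully down, flush and level all round. Hold it until it is down on the lower tier rather than dropping it, then let go; leave the lower tier standing where it is and do not disturb the other things.

Things in the scene. Friction and masses are not known exactly. Their poses are not given: they have to be found in the camera images.
- upper_tier: upper tier of a round steel lunch carrier, lidded: 120 mm across (lid 123), 85 mm high with its black bar handle, lid top at 53 mm, about 0.4 kg, loose. Origin: centre of its underside, z up. Below, it is an open skirt 16 mm deep, 4 mm thick (inner radius 56 mm), interrupted by one notch, 26 mm wide and 16 mm high, on its own -x side
- upper_centre (a point): the upper tier's centre, half-way up: 42.5 mm above its underside; axes as the upper tier (notch and ear on -x). Above the back of the worktop hangs a wall unit: keep the arm in front of it (its front is at x = 0.59 m, its underside 0.45 m above the worktop)
- upper_handle (a point): centre of the bar of the upper tier's handle, 77 mm above its underside. The bar is 64 mm long along the tier's x axis (so it points at the ear), 14 mm wide along y, 16 mm high (69 to 85 mm up), on two posts 52 mm apart; the lid is 24 mm below this point. Axes as the upper tier
- upper_notch (a point): middle of the notch at the lower edge of the skirt, 59 mm from the axis on the tier's -x side, level with the underside. A steel ear (22 mm wide, 14 mm high, out to radius 70 mm, centred 29 mm up) stands out of the wall directly above the notch and shows from above where it is
- lower_tier: lower tier: open round steel vessel, 120 mm across, about 0.6 kg, loose on the worktop. Origin: centre of its underside, z up. At 50 mm its wall steps in to a flat shoulder (the upper tier's skirt rests there) and a neck 14 mm high, radius 52.5 mm, 49 mm at the rim. One round-topped key, 16 mm wide, 14 mm high, stands on the shoulder on its own -x side, out to radius 66 mm
- lower_shoulder (a point): centre of the lower tier at shoulder height, 50 mm above its underside; axes as the lower tier (key on -x). Seated, the upper tier's underside is level with this point and its x axis points the same way
- lower_key (a point): foot of the key at shoulder height, 59 mm from the axis on the lower tier's -x side; seated, upper_notch lies here
- teaspoon: steel teaspoon lying on the worktop, 130 x 27 x 11 mm, bystander; origin at its underside
- bean_tin: small food tin, 57 mm across, 72 mm high, bystander; origin at its underside
- table_mug: mug with handle, 90 x 122 x 105 mm, bystander; origin at its underside
- table_fork: steel fork, 193 x 26 x 15 mm, bystander; origin at its underside

How it is judged:
By the outcome, as a careful person would: the job done as asked, in the order asked, and still so for the second after the job is handed in, with the robot touching nothing.
It also fails if it takes over 42 s, if anything falls off the work surface, if the arm or the gripper's body presses on something with over 40 N, if the wrist force passes 120 N, or if a joint passes its speed limit or range.

## Working session

There is one attempt and no reset: what is moved stays moved. The work goes in short steps, Python scripts to look and compute and a tool call to move; the robot and the scene stay as the last step left them, time stands still between calls to the robot, and variables do not carry over. Pictures are saved under pics/ and viewed, at most 10 in all, crops included, and the job is handed in when it is done.

Besides the shell and the picture viewer there is one more tool, called in YAML: its name, and indented under it one key for each argument. drive_tool: Moves the arm, as the interface text tells. Its arguments: {"type":"object","properties":{"steps":{"type":"array"}},"required":["steps"]}

```bash
mkdir -p pics
python3 - <<'E'
from station import r
import cv2,numpy as np
s=r.sense();print(s)
for n in("scene","top"):
    cv2.imwrite(f"pics/{n}0.png",r.capture(n));p=r.camera_params(n);print(n,p)
E
```

```text
{'time_s': 0.0, 'joints': array([-6.17884249e+01,  2.20893054e+01,  3.79187804e-01, -3.01451550e-02,
       -6.84122761e+01, -1.48154662e+01]), 'joint_velocities': array([-0.07350948,  0.03063975,  0.03416837, -0.0547351 , -0.07570241,
       -0.03345091]), 'effort': array([ 5.69663607e-04, -3.90667927e+01,  1.87404996e+01,  4.22002763e+00,
        1.09129594e-02, -1.84302512e-04]), 'tcp_pos': array([ 0.1446776 , -0.60743157,  0.24046788]), 'ee_rot': array([[-9.72836544e-01, -2.31492383e-01, -5.78697008e-04],
       [-2.31493094e-01,  9.72834251e-01,  2.11364156e-03],
       [ 7.36843502e-05,  2.19019211e-03, -9.99997599e-01]]), 'wrist_force': array([ 0.73635483, -0.49676647, -0.16376737]), 'moment': array([-0.04079192,  0.02749671,  0.03417568]), 'gripper_force': 0.0, 'gripper_width': 1.000139600720827}
scene {'camera_matrix': array([[597.69945138,   0.        , 319.43798142],
       [  0.        , 597.69945138, 238.33596531],
       [  0.        ,   0.        ,   1.        ]]), 'k1': -0.03722151990509902, 'extrinsics': array([[ 0.86719523, -0.49796477,  0.00187649, -0.50695944],
       [-0.3117785 , -0.54588633, -0.77769035,  0.1957175 ],
       [ 0.38828675,  0.67382431, -0.62864473,  1.50626118],
       [ 0.        ,  0.        ,  0.        ,  1.        ]])}
top {'camera_matrix': array([[454.14334887,   0.        , 318.12406399],
       [  0.        , 454.14334887, 239.40277598],
       [  0.        ,   0.        ,   1.        ]]), 'k1': -0.04879965184374232, 'extrinsics': array([[-8.96403825e-04, -9.99767545e-01, -2.15418821e-02,
        -8.59258931e-02],
       [-9.90774547e-01,  3.80723275e-03, -1.35466977e-01,
         5.54002297e-01],
       [ 1.35517502e-01,  2.12217153e-02, -9.90547649e-01,
         9.72311915e-01],
       [ 0.00000000e+00,  0.00000000e+00,  0.00000000e+00,
         1.00000000e+00]])}
```

View pics/top0.png

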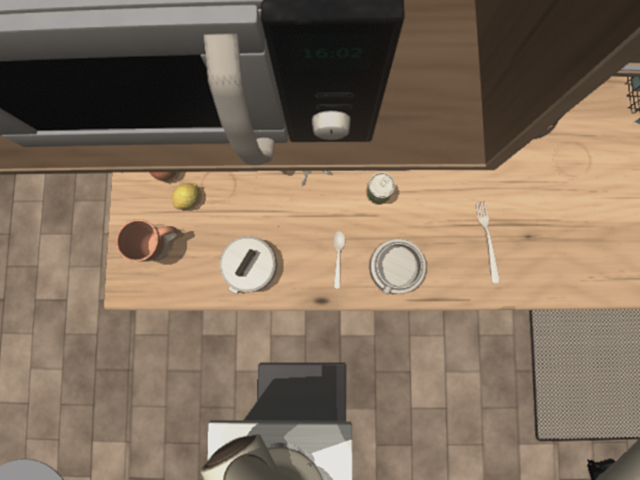

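View pics/scene0.png

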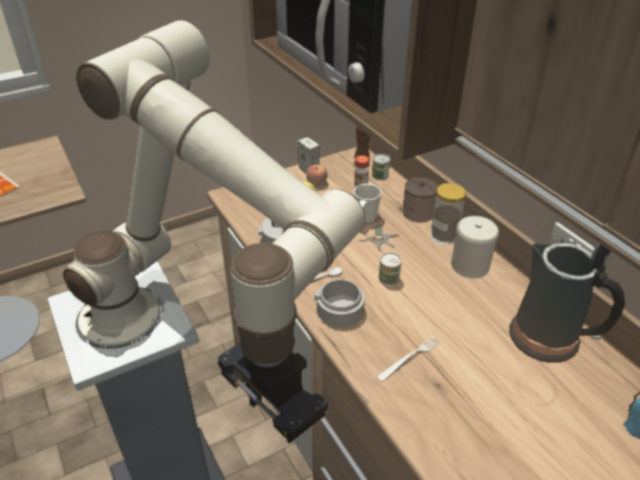

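The top view shows the upper tier at about (248,264) with its ear near (235,290). The lower tier is at about (398,266) with its key near (388,289). I'll enlarge both.

```bash
cat > h.py <<'E'
from station import r
import cv2,numpy as np
def und(n,uv,p=None):
    p=p or r.camera_params(n);K=p["camera_matrix"]
    d=np.array([p["k1"],0,0,0.])
    x=cv2.undistortPoints(np.float64(uv).reshape(-1,1,2),K,d).reshape(-1,2)
    return p["extrinsics"],np.c_[x,np.ones(len(x))]
def onz(n,uv,z,p=None):
    E,q=und(n,uv,p);R,t=E[:3,:3],E[:3,3];c=-R.T@t;d=q@R
    return c+d*((np.ravel(z)-c[2])/d[:,2])[:,None]
def proj(n,X,p=None):
    p=p or r.camera_params(n);E=p["extrinsics"]
    return cv2.projectPoints(np.float64(X).reshape(-1,1,3),cv2.Rodrigues(E[:3,:3])[0],E[:3,3],p["camera_matrix"],np.array([p["k1"],0,0,0.]))[0].reshape(-1,2)
E
python3 - <<'E'
import cv2,numpy as np
a=cv2.imread("pics/top0.png")
c=[cv2.resize(a[y:y+72,x:x+72],None,fx=5.5,fy=5.5,interpolation=cv2.INTER_CUBIC) for x,y in((212,228),(362,228))]
cv2.imwrite("pics/c0.png",np.hstack(c))
E
```

```text
(no output)
```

View pics/c0.png

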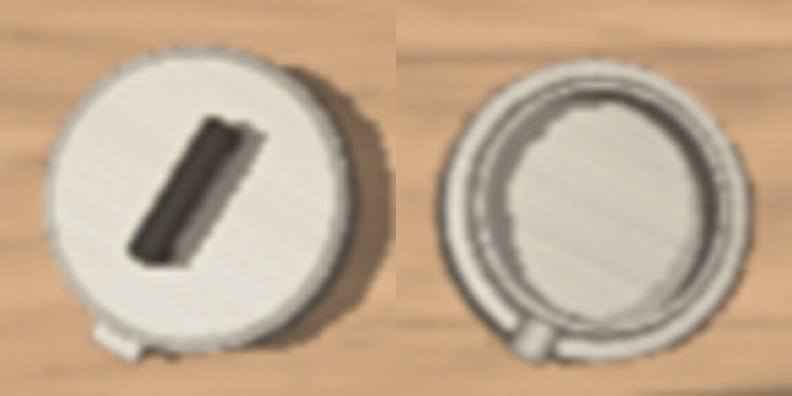

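Run:
```python
from h import *
f=lambda x,y,x0:(x/5.5+x0-.41,y/5.5+228-.41)
U=onz("top",[f(196,197,212),f(225,122,212),f(145,258,212),f(118,347,212)],[.053,.085,.085,.036])
L=onz("top",[f(201,211,362),f(198,210,362),f(137,340,362)],[.05,.064,.062])
print(U,U[1:3].mean(0));print(L)
a=lambda v:np.degrees(np.arctan2(v[1],v[0]))
print(a(U[1]-U[2]),a(U[0]-U[3]),a(L[0]-L[2]))
print(np.hypot(*(U[0]-U[3])[:2]),np.hypot(*(L[0]-L[2])[:2]),np.hypot(*(U[1]-U[2])[:2]))
```

```text
[[0.4993428  0.06708701 0.053     ]
 [0.52557808 0.05071197 0.085     ]
 [0.47330367 0.08054897 0.085     ]
 [0.44056612 0.10042423 0.036     ]] [0.49944087 0.06563047 0.085     ]
[[ 0.49315447 -0.26117367  0.05      ]
 [ 0.49246807 -0.25785141  0.064     ]
 [ 0.44226108 -0.23338145  0.062     ]]
-29.71670552287685 -29.561229650962847 -28.638374747572925
0.06757268738678218 0.057987458578686465 0.06019020389012286
```

drive_tool:
  steps: [0, 0, 0.0752, 0, 0, 0, 1, 0, 0, 0.0752, 0, 0, 0, 1, 0, 0, 0.0752, 0, 0, 0, 1, 0, 0, 0.0752, 0, 0, 0, 1, 0, 0, 0.0752, 0, 0, 0, 1, 0, 0, 0.0752, 0, 0, 0, 1, 0, 0, 0.0752, 0, 0, 0, 1, 0, 0, 0.0752, 0, 0, 0, 1, 0, 0, 0.0752, 0, 0, 0, 1, 0, 0, 0.0752, 0, 0, 0, 1]

```text
time_s: 0.93
tcp_pos: [0.1447, -0.6076, 0.2409]
ee_rot: [[-0.867, 0.499, -0.0], [0.499, 0.867, 0.001], [0.001, 0.001, -1.0]]
wrist_force: [-0.6, 0.7, -0.5]
gripper_width: 0.999
gripper_force: 0.0
```

drive_tool:
  steps: [0, 0, 0, 0.0012, 0.038, 0, 1, 0, 0, 0, 0.0012, 0.038, 0, 1, 0, 0, 0, 0.0012, 0.038, 0, 1, 0, 0, 0, 0.0012, 0.038, 0, 1, 0, 0, 0, 0.0012, 0.038, 0, 1, 0, 0, 0, 0.0012, 0.038, 0, 1, 0, 0, 0, 0.0012, 0.038, 0, 1, 0, 0, 0, 0.0012, 0.038, 0, 1, 0, 0, 0, 0.0012, 0.038, 0, 1, 0, 0, 0, 0.0012, 0.038, 0, 1]

```text
time_s: 1.77
tcp_pos: [0.3228, -0.2701, 0.2414]
ee_rot: [[-0.869, 0.496, -0.0], [0.496, 0.869, 0.0], [0.0, 0.0, -1.0]]
wrist_force: [1.5, -1.2, 0.5]
gripper_width: 1.003
gripper_force: 0.0
```

drive_tool:
  steps: [0, 0, 0, 0.0012, 0.038, 0, 1, 0, 0, 0, 0.0012, 0.038, 0, 1, 0, 0, 0, 0.0012, 0.038, 0, 1, 0, 0, 0, 0.0012, 0.038, 0, 1, 0, 0, 0, 0.0012, 0.038, 0, 1, 0, 0, 0, 0.0012, 0.038, 0, 1, 0, 0, 0, 0.0012, 0.038, 0, 1, 0, 0, 0, 0.0012, 0.038, 0, 1, 0, 0, 0, 0.0012, 0.038, 0, 1, 0, 0, 0, 0, 0, 0, 1]

```text
time_s: 2.6
tcp_pos: [0.4854, 0.0351, 0.2411]
ee_rot: [[-0.871, 0.491, 0.002], [0.491, 0.871, 0.0], [-0.001, 0.001, -1.0]]
wrist_force: [0.2, 0.3, 0.4]
gripper_width: 0.996
gripper_force: 0.0
```

Run:
```python
from h import *
s=r.sense();p=r.camera_params("wrist");print(s['tcp_pos'],p)
a=r.capture("wrist");cv2.imwrite("pics/w1.png",a)
```

```text
[0.4854383  0.03505618 0.2410705 ] {'camera_matrix': array([[354.39901387,   0.        , 317.86291195],
       [  0.        , 354.39901387, 239.78967423],
       [  0.        ,   0.        ,   1.        ]]), 'k1': -0.03391580769364327, 'extrinsics': array([[ 0.4914918 ,  0.87088159,  0.00102989, -0.26886565],
       [ 0.83363017, -0.47081006,  0.28878819, -0.42385796],
       [ 0.2519852 , -0.14107848, -0.95739246,  0.27344101],
       [ 0.        ,  0.        ,  0.        ,  1.        ]])}
```

View pics/w1.png

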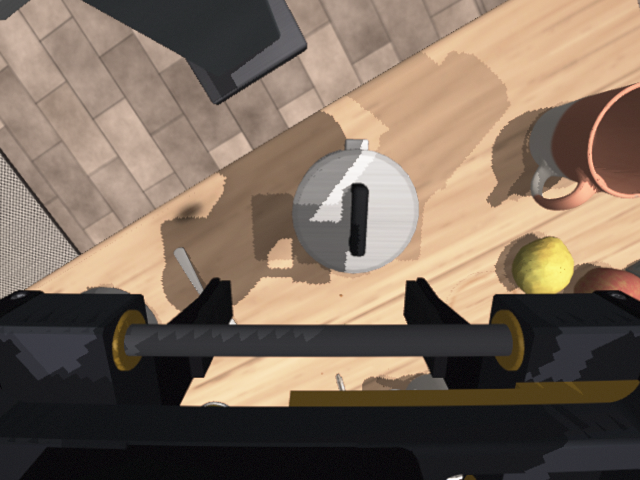

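The wrist view shows the lid centred at (356,211), the bar from (360,184) to (357,255), and the ear at (357,140).

Run:
```python
from h import *
U=onz("wrist",[(356,210.5),(360,184),(357.5,255),(357,140)],[.053,.085,.085,.036])
print(U,U[1:3].mean(0))
a=lambda v:np.degrees(np.arctan2(v[1],v[0]))
print(a(U[2]-U[1]),a(U[0]-U[3]))
s=r.sense();R=s['ee_rot'];print(np.degrees(np.arctan2(R[1,1],R[0,1])))
for c in ([*U[0,:2],.077],[*U[1:3].mean(0)[:2],.077]): print(R.T@(np.array(c)-s['tcp_pos']))
```

```text
[[0.49398686 0.06820697 0.053     ]
 [0.46787602 0.08206641 0.085     ]
 [0.52290935 0.05081686 0.085     ]
 [0.43812871 0.10070287 0.036     ]] [0.49539269 0.06644163 0.085     ]
-29.589188681926927 -30.189022634076824
60.534808009167314
[0.00814716 0.03579314 0.16378648]
[0.00605481 0.03494766 0.16378554]
```

drive_tool:
  steps: [0, 0, 0, 0.0035, 0.018, 0, 1, 0, 0, 0, 0.0035, 0.0175, 0, 1, 0, 0, 0, 0, 0, 0.02, 1, 0, 0, 0, 0, 0, 0.02, 1, 0, 0, 0, 0, 0, 0.02, 1, 0, 0, 0, 0, 0, 0.02, 1, 0, 0, 0, 0, 0, 0.02, 1, 0, 0, 0, 0, 0, 0.015, 1, 0, 0, 0, 0, 0, 0.005, 1, 0, 0, 0, 0, 0, 0, 1]

```text
time_s: 3.48
tcp_pos: [0.4929, 0.0637, 0.1203]
ee_rot: [[-0.868, 0.496, -0.003], [0.496, 0.868, -0.001], [0.002, -0.003, -1.0]]
wrist_force: [0.1, -0.2, 0.2]
gripper_width: 1.002
gripper_force: 0.0
```

Run:
```python
from h import *
a=r.capture("wrist");cv2.imwrite("pics/w2.png",a);s=r.sense();print(s['tcp_pos'])
```

```text
[0.49389111 0.06416127 0.12151588]
```

View pics/w2.png

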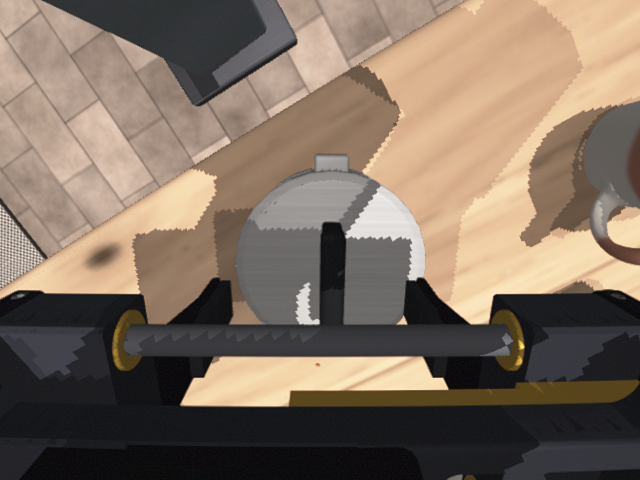

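Run:
```python
from h import *
s=r.sense();R=s['ee_rot'];U=onz("wrist",[(333,226),(332,300),(331,252),(332,155)],[.085,.085,.053,.036])
print(s['tcp_pos'],(U-s['tcp_pos'])@R)
```

```text
[0.49389111 0.06416127 0.12151588] [[ 0.03205493  0.00742847  0.03652169]
 [-0.01065569  0.00738023  0.03650448]
 [ 0.00684966  0.00776568  0.0685112 ]
 [ 0.06561481  0.00841512  0.08553432]]
```

drive_tool:
  steps: [0, 0, 0, 0, 0.0065, 0, 1, 0, 0, 0, 0, 0, 0, 1, 0, 0, 0, 0, 0, 0.015, 1, 0, 0, 0, 0, 0, 0.015, 1, 0, 0, 0, 0, 0, 0.01, 1, 0, 0, 0, 0, 0, 0.003, 1, 0, 0, 0, 0, 0, 0, 1, 0, 0, 0, 0, 0, 0, 1]

```text
time_s: 4.2
tcp_pos: [0.498, 0.0708, 0.0794]
ee_rot: [[-0.869, 0.495, 0.001], [0.495, 0.869, 0.0], [-0.001, 0.001, -1.0]]
wrist_force: [-0.8, 0.5, -0.1]
gripper_width: 1.002
gripper_force: 0.0
```

drive_tool:
  steps: [0, 0, 0, 0, 0, 0, 0, 0, 0, 0, 0, 0, 0, 0, 0, 0, 0, 0, 0, 0, 0, 0, 0, 0, 0, 0, 0, 0, 0, 0, 0, 0, 0, 0, 0, 0, 0, 0, 0, 0, 0, 0, 0, 0, 0, 0, 0, 0, 0, 0, 0, 0, 0, 0, 0, 0, 0, 0, 0, 0, 0, 0, 0, 0, 0, 0, 0, 0, 0, 0]

```text
time_s: 5.03
tcp_pos: [0.4973, 0.0705, 0.0785]
ee_rot: [[-0.869, 0.495, -0.0], [0.495, 0.869, -0.0], [0.0, -0.0, -1.0]]
wrist_force: [-0.8, 0.7, 0.4]
gripper_width: 0.324
gripper_force: 0.0
```

drive_tool:
  steps: [0, 0, 0, 0, 0, 0, 0, 0, 0, 0, 0, 0, 0, 0, 0, 0, 0, 0, 0, 0, 0, 0, 0, 0, 0, 0, 0, 0, 0, 0, 0, 0, 0, 0, 0, 0, 0, 0, 0, 0, 0, 0]

```text
time_s: 5.53
tcp_pos: [0.4972, 0.0704, 0.0785]
ee_rot: [[-0.869, 0.495, -0.0], [0.495, 0.869, -0.0], [0.0, -0.0, -1.0]]
wrist_force: [-0.1, 0.1, 0.3]
gripper_width: 0.156
gripper_force: 30.0
```

drive_tool:
  steps: [0, 0, 0, 0, 0, -0.005, 0, 0, 0, 0, 0, 0, -0.01, 0, 0, 0, 0, 0, 0, -0.015, 0, 0, 0, 0, 0, 0, -0.02, 0, 0, 0, 0, 0, 0, -0.02, 0, 0, 0, 0, 0, 0, -0.02, 0, 0, 0, 0, 0, 0, -0.02, 0, 0, 0, 0, 0, 0, -0.01, 0, 0, 0, 0, 0, 0, -0.005, 0, 0, 0, 0, 0, 0, 0, 0]

```text
time_s: 6.37
tcp_pos: [0.4974, 0.0706, 0.204]
ee_rot: [[-0.869, 0.495, 0.001], [0.495, 0.869, 0.001], [-0.0, 0.001, -1.0]]
wrist_force: [1.0, 0.5, -4.0]
gripper_width: 0.158
gripper_force: 30.0
```

drive_tool:
  steps: [0, 0, 0, -0.005, -0.012, 0, 0, 0, 0, 0, -0.008, -0.02, 0, 0, 0, 0, 0, -0.01, -0.025, 0, 0, 0, 0, 0, -0.01, -0.025, 0, 0, 0, 0, 0, -0.01, -0.025, 0, 0, 0, 0, 0, -0.01, -0.025, 0, 0, 0, 0, 0, -0.01, -0.025, 0, 0, 0, 0, 0, -0.01, -0.025, 0, 0, 0, 0, 0, -0.01, -0.025, 0, 0, 0, 0, 0, -0.01, -0.025, 0, 0]

```text
time_s: 7.2
tcp_pos: [0.4615, -0.1786, 0.2018]
ee_rot: [[-0.869, 0.496, -0.004], [0.496, 0.869, 0.001], [0.004, -0.001, -1.0]]
wrist_force: [0.7, 0.0, -2.8]
gripper_width: 0.156
gripper_force: 30.0
```

drive_tool:
  steps: [0, 0, 0, -0.01, -0.025, 0, 0, 0, 0, 0, -0.01, -0.025, 0, 0, 0, 0, 0, -0.01, -0.025, 0, 0, 0, 0, 0, -0.01, -0.025, 0, 0, 0, 0, 0, -0.01, -0.025, 0, 0, 0, 0, 0, -0.01, -0.025, 0, 0, 0, 0, 0, -0.01, -0.025, 0, 0, 0, 0, 0, -0.008, -0.02, 0, 0, 0, 0, 0, -0.005, -0.012, 0, 0, 0, 0, 0, 0, 0, 0, 0]

```text
time_s: 8.03
tcp_pos: [0.4314, -0.4, 0.2015]
ee_rot: [[-0.867, 0.498, -0.003], [0.498, 0.867, 0.001], [0.003, -0.0, -1.0]]
wrist_force: [-0.6, 1.3, -2.6]
gripper_width: 0.157
gripper_force: 30.0
```

drive_tool:
  steps: [0, 0, 0, 0, 0, 0, 0, 0, 0, 0, 0, 0, 0, 0, 0, 0, 0, 0, 0, 0, 0]

```text
time_s: 8.28
tcp_pos: [0.4328, -0.397, 0.2032]
ee_rot: [[-0.869, 0.494, -0.001], [0.494, 0.869, 0.001], [0.001, 0.0, -1.0]]
wrist_force: [0.3, -0.6, -2.8]
gripper_width: 0.16
gripper_force: 30.0
```

Run:
```python
from h import *
s=r.sense();print(s['tcp_pos'],s['ee_rot'],s['gripper_width'],s['wrist_force'])
a=r.capture("wrist");cv2.imwrite("pics/w3.png",a)
```

```text
[ 0.43277291 -0.39704565  0.2032337 ] [[-8.69241800e-01  4.94386770e-01 -6.44451256e-04]
 [ 4.94386346e-01  8.69241986e-01  7.14912640e-04]
 [ 9.13627441e-04  3.02824048e-04 -9.99999537e-01]] 0.1597530850373243 [ 0.31088047 -0.59806758 -2.80016973]
```

View pics/w3.png

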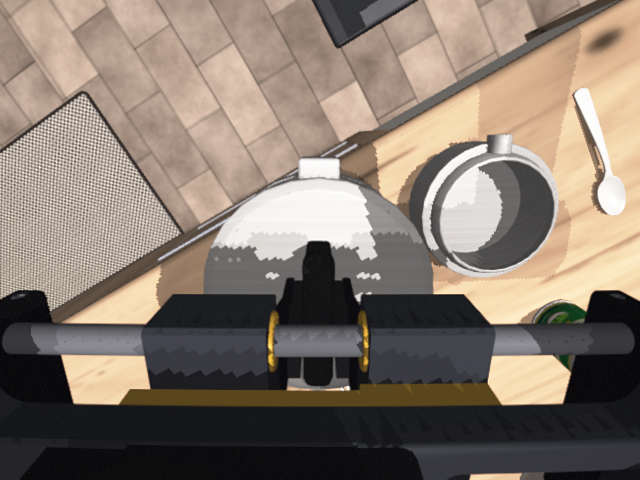

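The lower tier is in clear view at about (490,205), with its key near (499,143). The held tier's ear is at (319,167). I'll enlarge this.

Run:
```python
from h import *
a=cv2.imread("pics/w3.png")[120:290,405:570]
cv2.imwrite("pics/c3.png",cv2.resize(a,None,fx=3.5,fy=3.5,interpolation=cv2.INTER_CUBIC))
```

```text
(no output)
```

View pics/c3.png

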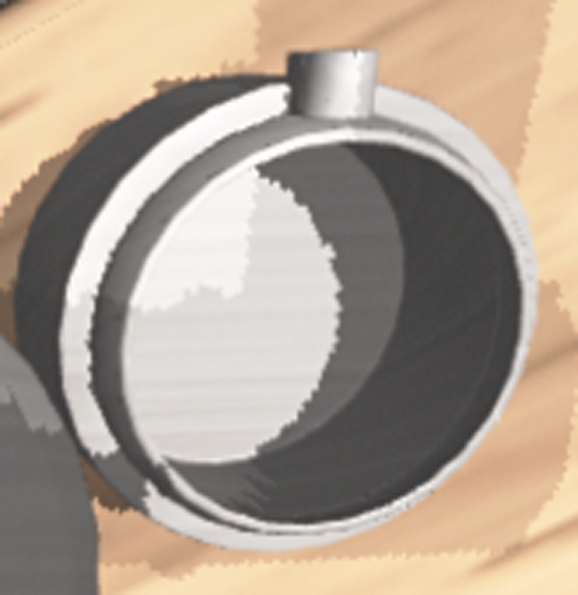

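```bash
cat > m.py <<'E'
from h import *
from scipy.optimize import least_squares
s=r.sense();R=s['ee_rot']
f=lambda P:[(x/3.5+405-.36,y/3.5+120-.36) for x,y in P]
def circ(P,z):
    X=onz("wrist",f(P),z)[:,:2]
    q=least_squares(lambda q:np.hypot(*(X-q[:2]).T)-q[2],[*X.mean(0),.05]);print("circ",q.x,np.round(q.fun*1e3,1));return q.x
a=circ([(62,345),(140,190),(270,88),(536,300),(265,550),(150,505),(500,190)],.05)
b=circ([(121,350),(140,275),(200,195),(350,127),(523,320),(300,528),(160,460),(450,460)],.064)
k=onz("wrist",f([(334,52),(334,118)]),.063)
e=onz("wrist",[(319.5,158),(319.5,170)],.2032-.0785+.036)
ang=lambda v:np.degrees(np.arctan2(v[1],v[0]))
print(k,[ang(c[:2]-k[i,:2]) for c in(a,b) for i in(0,1)])
print("ear tool",(e-s['tcp_pos'])@R)
E
python3 m.py
```

```text
circ [ 0.49558149 -0.26155457  0.05769611] [ 1.6 -2.3  2.2  0.9  0.7 -1.3 -1.7]
circ [ 0.49349383 -0.26189734  0.0476245 ] [ 0.5 -0.  -0.8  0.7 -0.1  0.7 -0.5 -0.5]
[[ 0.43432704 -0.23551713  0.063     ]
 [ 0.4477493  -0.24086454  0.063     ]] [np.float64(-23.028890477838484), np.float64(-23.39110617348817), np.float64(-24.03026430696749), np.float64(-24.69241878000288)]
ear tool [[0.06647534 0.00036436 0.04279203]
 [0.06037582 0.00036878 0.04278936]]
```

Run:
```python
from h import *
a=cv2.imread("pics/w3.png")[150:300,195:445]
cv2.imwrite("pics/c4.png",cv2.resize(a,None,fx=3.2,fy=3.2,interpolation=cv2.INTER_CUBIC))
s=r.sense();E=r.camera_params("wrist")["extrinsics"]
print((-E[:3,:3].T@E[:3,3]-s['tcp_pos'])@s['ee_rot'])
```

```text
[ 0.07855094 -0.00044576 -0.14350783]
```

View pics/c4.png

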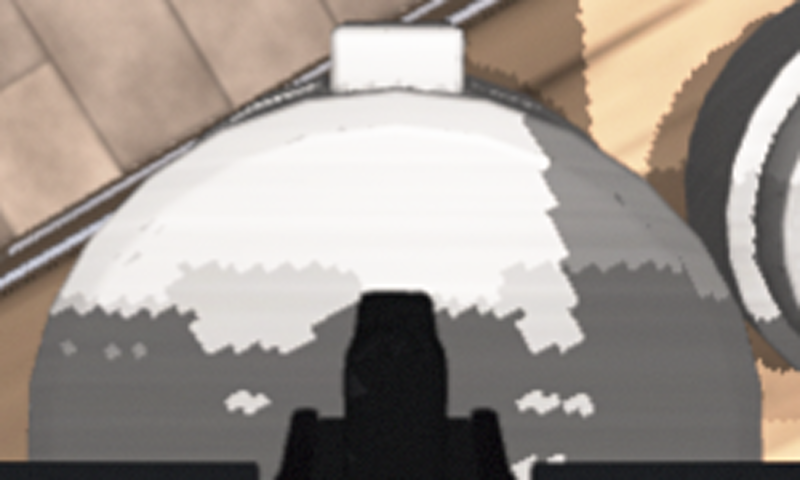

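```bash
cat > fit.py <<'E'
from h import *
from scipy.optimize import least_squares
s=r.sense();R=s['ee_rot'];T=s['tcp_pos'];p0=r.camera_params("wrist")
c3=lambda P:np.array([(x/3.5+404.64,y/3.5+119.64) for x,y in P])
c4=lambda P:np.array([(x/3.2+194.66,y/3.2+149.66) for x,y in P])
sh=c3([(62,345),(85,270),(140,182),(200,122),(270,86),(536,300),(515,205),(265,550),(150,505)])
rim=c3([(121,350),(140,275),(200,195),(350,127),(523,320),(300,528),(160,460),(450,460)])
lid=c4([(30,370),(60,280),(120,198),(222,125),(396,92),(680,200),(735,285),(762,385)])
ear=c4([(333,27),(465,27)])
key=c3([(288,50),(380,50)])
tt=np.linspace(0,2*np.pi,721)
def circ(c,rad,z,yaw=0): return np.c_[c[0]+rad*np.cos(tt),c[1]+rad*np.sin(tt),0*tt+z]
def dist(M,q): # signed point-to-curve
    ctr=M.mean(0);d=np.linalg.norm(M[None]-q[:,None],axis=2);i=d.argmin(1)
    return d[np.arange(len(q)),i]*np.sign(np.linalg.norm(q-ctr,axis=1)-np.linalg.norm(M[i]-ctr,axis=1))
th=np.linspace(0,np.pi,13)
prof=np.r_[np.c_[8*np.cos(th),6+8*np.sin(th)],[[8,0],[-8,0]]]/1e3
def model(q):
    E=p0["extrinsics"].copy();E[:3,3]-=E[:3,:3]@R@q[:3]
    K=p0["camera_matrix"].copy();K[0,0]*=1+q[3];K[1,1]*=1+q[3]
    p=dict(p0,extrinsics=E,camera_matrix=K);P=lambda X:proj("w",X,p)
    cu=T+R@np.array([q[4],q[5],.0785]);yu=q[6]+np.arctan2(R[1,0],R[0,0])
    d=np.array([np.cos(yu),np.sin(yu)]);n=np.array([-d[1],d[0]])
    res=[dist(P(circ(cu,.0615,cu[2]+q[7])),lid)]
    e=P([[*(cu[:2]+.07*d+k*.011*n),cu[2]+.036] for k in(1,-1)])
    if e[0,0]>e[1,0]: e=e[::-1]
    res.append((e-ear).ravel())
    res+= [dist(P(circ(q[8:10],.06,.05)),sh),dist(P(circ(q[8:10],.049,.064)),rim)]
    d=-np.array([np.cos(q[10]),np.sin(q[10])]);n=np.array([-d[1],d[0]])
    k=P([[*(q[8:10]+rr*d+w*n),.05+h] for rr in(.056,.066) for w,h in prof])
    res.append([k[:,0].min()-key[0,0],k[:,0].max()-key[1,0],k[:,1].min()-key[0,1]])
    return res
sig=np.array([.002,.002,.002,.01,.003,.001,.03,.004,1,1,10])
mu=np.array([0,0,0,0,0,0,0,.048,0,0,0])
o=least_squares(lambda q:np.r_[np.concatenate(model(q)),(q-mu)/sig],np.r_[mu[:8],.4935,-.2617,-.45],x_scale=sig.clip(0,.05),diff_step=1e-4)
q=o.x
if __name__=="__main__":
    print("cam d",q[:4],"\ntier off",q[4:6],"yaw",np.degrees(q[6]),"lid z",q[7],"\nlower",q[8:10],np.degrees(q[10]))
    for m in model(q): print(np.round(m,1))
    print("tool yaw",np.degrees(np.arctan2(R[1,0],R[0,0])))
E
python3 fit.py
```

```text
cam d [ 1.20219761e-03  5.76120387e-05 -1.26074642e-03 -2.13274777e-02] 
tier off [-0.00094773 -0.0001282 ] yaw -0.40189141118401867 lid z 0.055613690890156234 
lower [ 0.49508802 -0.2572733 ] -27.421621381118936
[ 0.4  0.7  0.9  1.1 -1.   2.   0.7 -0.8]
[-0.2 -1.3  0.3 -1. ]
[ 0.6 -2.4 -3.2 -1.   0.7  0.5 -1.5  1.  -1.7]
[ 1.5  1.   0.2  1.2 -1.1  0.3 -0.4 -1.5]
[ 0.5 -0.6  1.1]
tool yaw 150.38416542671035
```

drive_tool:
  steps: [0, 0, 0, 0.0015, 0.01, 0, 0, 0, 0, 0, 0.002, 0.02, 0, 0, 0, 0, 0, 0.0025, 0.025, 0, 0, 0, 0, 0, 0.0025, 0.025, 0, 0, 0, 0, 0, 0.0025, 0.025, 0, 0, 0, 0, 0, 0.0025, 0.025, 0, 0, 0, 0, 0, 0.002, 0.015, 0, 0, 0, 0, 0, 0.001, 0.007, 0, 0, 0, 0, -0.03, 0, 0, 0, 0, 0, 0, 0, 0, 0, 0, 0]

```text
time_s: 9.17
tcp_pos: [0.494, -0.2568, 0.2038]
ee_rot: [[-0.884, 0.467, 0.0], [0.467, 0.884, -0.0], [-0.0, 0.0, -1.0]]
wrist_force: [-0.6, -0.8, -3.8]
gripper_width: 0.157
gripper_force: 30.0
```

drive_tool:
  steps: [0, 0, 0, 0, 0, 0.01, 0, 0, 0, 0, 0, 0, 0.01, 0, 0, 0, 0, 0, 0, 0.01, 0, 0, 0, 0, 0, 0, 0.01, 0, 0, 0, 0, 0, 0, 0, 0, 0, 0, 0, 0, 0, 0, 0, 0, 0, 0, 0, 0, 0, 0]

```text
time_s: 9.75
tcp_pos: [0.494, -0.2582, 0.1636]
ee_rot: [[-0.883, 0.469, 0.0], [0.469, 0.883, -0.0], [-0.0, -0.0, -1.0]]
wrist_force: [-0.2, 0.0, -3.3]
gripper_width: 0.154
gripper_force: 30.0
```

Run:
```python
from h import *
s=r.sense();R=s['ee_rot'];print(s['tcp_pos'],np.degrees(np.arctan2(R[1,0],R[0,0])),s['time_s'])
print((np.array([.4935,-.257,.1635])-s['tcp_pos'])@R)
w=r.capture("wrist");t=r.capture("top");sc=r.capture("scene")
for n,a in(("w5",w),("t5",t),("s5",sc)):cv2.imwrite(f"pics/{n}.png",a)
x,y=proj("scene",[[.47,-.25,.07]])[0].astype(int);print(x,y)
A=cv2.resize(w[130:320,220:420],(420,400),interpolation=cv2.INTER_CUBIC)
B=cv2.resize(sc[y-50:y+50,x-47:x+47],(376,400),interpolation=cv2.INTER_CUBIC)
cv2.imwrite("pics/c5.png",np.hstack([A,B]))
```

```text
[ 0.49397617 -0.2581818   0.16355897] 152.02053959876434 9.75
[9.74972756e-04 8.20285402e-04 5.84396720e-05]
329 291
```

View pics/c5.png

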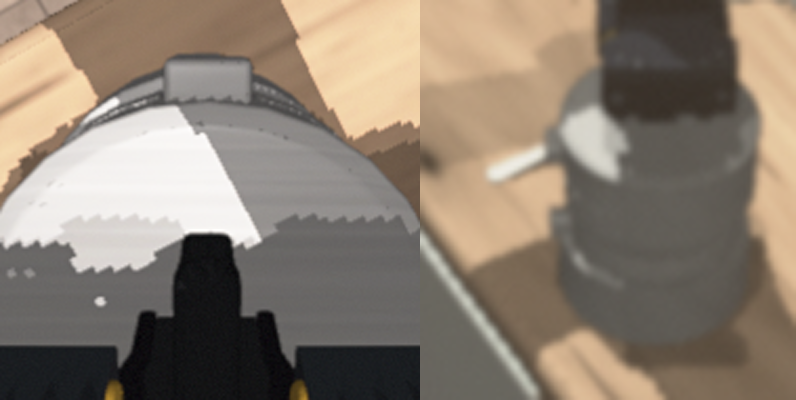

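Scene crop: the held tier hovers over the lower one, with its ear above the key. I'll compare predicted and observed silhouettes to correct the position.

Run:
```python
from h import *
s=r.sense();R=s['ee_rot'];T=s['tcp_pos']
t=np.linspace(0,6.283,361)
def ext(c,rad,z):
    q=proj("scene",np.c_[c[0]+rad*np.cos(t),c[1]+rad*np.sin(t),0*t+z]);x=(q-[282,241])*4
    return np.round([x[:,0].min(),x[:,0].max(),x[:,1].max()],1)
u=T+R@[-.001,0,.0785]
print("upper bottom edge",ext(u,.06,u[2]),"z.04",ext(u,.06,u[2]+.04),"lid",ext(u,.0615,u[2]+.053))
for z in(.05,.025,0):print("lower",z,ext((.4945,-.2575),.06,z))
k=np.radians(-28);print("key",(proj("scene",[[.4945-.066*np.cos(k),-.2575-.066*np.sin(k),.06]])-[282,241])*4)
e=u+.07*(R[:,0])+[0,0,.029];print("ear",(proj("scene",[e])-[282,241])*4)
g=cv2.imread("pics/s5.png").astype(int)
for y in range(278,326,4): print(y,(y-241)*4,g[y,412:428].mean(1).astype(int),g[y,460:474].mean(1).astype(int)) if 0 else None
a=cv2.imread("pics/s5.png")[236:346,277:387];cv2.imwrite("pics/c6.png",cv2.convertScaleAbs(cv2.resize(a,(600,600),interpolation=cv2.INTER_CUBIC),alpha=1.6))
```

```text
upper bottom edge [135.6 330.8 247.1] z.04 [135.5 334.1 198.6] lid [133.  337.7 184.3]
lower 0.05 [134.  326.2 288.2]
lower 0.025 [134.1 324.3 316.7]
lower 0 [134.2 322.4 344.6]
key [[124.395536   209.31530078]]
ear [[119.09657137 145.45822401]]
```

View pics/c6.png

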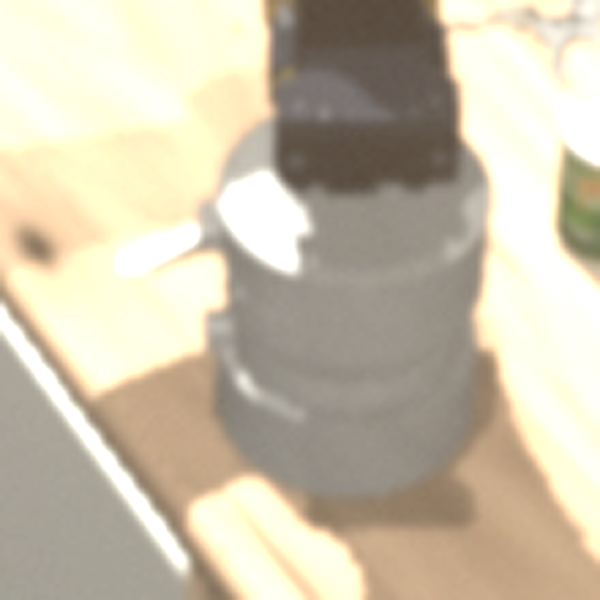

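drive_tool:
  steps: [0, 0, -0.015, 0, 0, 0, 0, 0, 0, 0, 0, 0, 0.008, 0, 0, 0, 0, 0, 0, 0.008, 0, 0, 0, 0, 0, 0, 0.005, 0, 0, 0, 0, 0, 0, 0.002, 0, 0, 0, 0, 0, 0, 0.002, 0, 0, 0, 0, 0, 0, 0, 0]

```text
time_s: 10.48
tcp_pos: [0.4935, -0.2578, 0.1379]
ee_rot: [[-0.89, 0.456, -0.001], [0.456, 0.89, 0.0], [0.001, -0.0, -1.0]]
wrist_force: [-0.5, -0.6, -3.9]
gripper_width: 0.156
gripper_force: 30.0
```

drive_tool:
  steps: [0, 0, 0, 0, 0, 0.002, 0, 0, 0, 0, 0, 0, 0.002, 0, 0, 0, 0, 0, 0, 0.002, 0, 0, 0, 0, 0, 0, 0.0015, 0, 0, 0, 0, 0, 0, 0, 0]

```text
time_s: 10.9
tcp_pos: [0.4935, -0.2578, 0.1307]
ee_rot: [[-0.89, 0.456, -0.001], [0.456, 0.89, 0.0], [0.001, -0.0, -1.0]]
wrist_force: [0.5, 0.1, -3.0]
gripper_width: 0.155
gripper_force: 30.0
```

drive_tool:
  steps: [0, 0, 0, 0, 0, 0.001, 0, 0, 0, 0, 0, 0, 0.001, 0, 0, 0, 0, 0, 0, 0.0005, 0, 0, 0, 0, 0, 0, 0, 0]

```text
time_s: 11.23
tcp_pos: [0.4938, -0.2578, 0.1286]
ee_rot: [[-0.89, 0.456, 0.0], [0.456, 0.89, -0.0], [-0.0, -0.0, -1.0]]
wrist_force: [0.2, 0.3, -3.6]
gripper_width: 0.156
gripper_force: 30.0
```

Still no contact, so I go down in half-millimetre steps.

drive_tool:
  steps: [0, 0, 0, 0, 0, 0.0005, 0, 0, 0, 0, 0, 0, 0.0005, 0, 0, 0, 0, 0, 0, 0.0005, 0, 0, 0, 0, 0, 0, 0, 0]

```text
time_s: 11.57
tcp_pos: [0.4938, -0.2579, 0.1285]
ee_rot: [[-0.89, 0.455, 0.001], [0.455, 0.89, -0.001], [-0.001, -0.0, -1.0]]
wrist_force: [-2.7, 2.5, 5.3]
gripper_width: 0.156
gripper_force: 30.0
```

Contact came at the seated height (0.1285 = 0.050 + 0.0785). I release.

drive_tool:
  steps: [0, 0, 0, 0, 0, 0, 0.3, 0, 0, 0, 0, 0, 0, 0.5, 0, 0, 0, 0, 0, 0, 0.7, 0, 0, 0, 0, 0, 0, 0.7, 0, 0, 0, 0, 0, 0, 0.7, 0, 0, 0, 0, 0, 0, 0.7, 0, 0, 0, 0, 0, 0, 0.7, 0, 0, 0, 0, 0, 0, 0.7]

```text
time_s: 12.23
tcp_pos: [0.4938, -0.2579, 0.127]
ee_rot: [[-0.89, 0.456, -0.0], [0.456, 0.89, -0.0], [0.0, -0.0, -1.0]]
wrist_force: [-0.1, 0.6, -0.1]
gripper_width: 0.653
gripper_force: 0.0
```

drive_tool:
  steps: [0, 0, 0, 0, 0, -0.005, 0.7, 0, 0, 0, 0, 0, -0.015, 0.7, 0, 0, 0, 0, 0, -0.025, 0.7, 0, 0, 0, 0, 0, -0.03, 0.7, 0, 0, 0, 0, 0, -0.03, 0.7, 0, 0, 0, 0, 0, -0.02, 0.7, 0, 0, 0, 0, 0, 0, 0.7, 0, 0, 0, 0, 0, 0, 0.7]

```text
time_s: 12.9
tcp_pos: [0.4942, -0.2579, 0.2537]
ee_rot: [[-0.89, 0.456, 0.004], [0.456, 0.89, -0.001], [-0.003, 0.001, -1.0]]
wrist_force: [0.2, 0.7, -0.5]
gripper_width: 0.699
gripper_force: 0.0
```

Run:
```python
from h import *
s=r.sense();print(s['tcp_pos'],s['wrist_force'],s['time_s'])
w=r.capture("wrist");sc=r.capture("scene")
B=cv2.convertScaleAbs(cv2.resize(sc[236:346,277:387],(420,420),interpolation=cv2.INTER_CUBIC),alpha=1.5)
A=cv2.resize(w[110:320,225:415],(380,420))
cv2.imwrite("pics/c7.png",np.hstack([A,B]))
```

```text
[ 0.49422482 -0.25788807  0.2537089 ] [ 0.16660489  0.65216606 -0.50578417] 12.9
```

```bash
python3 -c "
from station import r
print(r.finish_job())"
```

```text
the job is handed in; nothing more can be done
None
```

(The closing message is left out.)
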